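# Push the bamboo board out over the edge of the drawers

### The job

The thin bamboo board lies flat on top of the plastic drawers, where nobody can get a finger under it. Push it with the fingertips out over the front edge (above the drawer fronts, the edge farthest from the robot) until about four centimetres of it stick out, square with that edge, and leave it lying there for the next person to take hold of. Only push it, never lift it, tip it or let it fall, and leave the tray and the things in it where they are.

Things in the scene. Friction and masses are not known exactly. Their poses are not given: they have to be found in the camera images.
- edge (a point): midpoint of the front edge of the drawers' flat, rimless grey plastic top, at its height. The stack is fixed but stands a little differently each time. x of this frame is level and points straight out over the edge, away from the drawers and the robot; y runs along the edge; z is up. The top is 360 mm deep (back along -x) and 600 mm long (300 mm to either side along y)
- board: thin bamboo board, 130 mm along its x, 200 mm along its y, 8 mm thick, 0.12 to 0.24 kg, a 16 mm hanging hole through one corner (x 42, y -77 mm); loose, flat on the left or right half of the drawers' top, a 200 mm side roughly facing the front edge (skewed up to 0.3 rad). Origin at the centre of its underside, z up
- tray: loose open walnut tray, 300 mm along its x, 210 mm along its y, 22 mm high, walls and floor 6 mm thick, on the other half of the drawers' top, at least 30 mm from the board. Origin at the centre of its underside. To be left alone
- cup: empty white ceramic cup standing in the tray, 76 mm across, 75 mm high; origin at the centre of its underside. To be left alone
- lamp: small white lamp with a toggle switch on its foot, standing in the tray: round foot 70 mm across, shade 80 mm across, 137 mm high; origin at the centre of its underside. To be left alone
- bamboo_box: lidded bamboo box standing in the tray, 114 mm by 84 mm, 73 mm high with its knob; origin at the centre of its underside. To be left alone
- spoon: steel spoon, 150 mm long, lying in the tray along the tray's x; origin at the middle of its underside. To be left alone

How it is judged:
By the outcome, as a careful person would: the job done as asked, in the order asked, and still so for the second after the job is handed in, with the robot touching nothing.
It also fails if it takes over 45 s, if anything falls off the work surface, if the arm or the gripper's body presses on something with over 40 N, if the wrist force passes 120 N, or if a joint passes its speed limit or range.

### The arm

A 6-joint arm with a two-finger parallel gripper is mounted at the origin on the work surface. World frame = base frame: x ahead of the robot, y to its left, z up, the work surface at z = 0. Lengths are in m, angles in rad, forces in N, time in s.
With the tool pointing down it reaches from about 0.325 to 0.925 m from the base axis. Payload 3.1 kg.
Tool frame: the origin (TCP) lies at the very end of the fingers, on their centre line; the grasp point (between the pads) lies 19 mm behind it; z points along the fingers, y is the line along which they close (so a half turn about z gives the same grasp; the last joint's range is limited). The gripper opens to 85 mm and grips with 20 to 120 N. Pads are 22 mm wide; open, the fingers measure 114 mm over their backs; the gripper's body (76 mm by 85 mm) begins 54 mm behind the grasp point. The pads swing forward as they close: fully open they stand 13 mm farther back than shut.
Start: joints at [-1.339, 0.217, 1.613, -0, 1.311, -0.112], TCP at [0.211, -0.588, 0.231] pointing down, gripper open.
Joint ranges: [-2.75, 2.75], [-0.78, 2.1], [0.31, 2.55], [-1.13, 4.27], [0.13, 2.63], [-2.58, 2.58]. Speed limits (rad/s): [2.79, 2.79, 3.14, 3.14, 3.14, 3.14].

### API

Orientations are given as a unit quaternion [w, x, y, z].
In Python, from station import * gives the robot as it stands.
- The arm moves only by the tool carry_out, never from a script. Its argument "rows" is text: rows parted by semicolons, each of 7 numbers parted by spaces: the opening, from 0 (shut) to 1 (fully open), then the shift along the tool's x, y, z in cm, then the turn, a rotation vector about the tool's x, y, z in degrees. In form: jaw tx ty tz rx ry rz; .... A call has 1 to 10 rows; each row shifts and turns the commanded pose from where the row before left it, along the tool's axes as they then stand; what a row does not reach is not made up. A row lasts 1/8 s, in which the tool goes at most 62.5 mm and 10.7 degrees, less where a joint would pass 70% of its speed; a pose out of reach is approached as far as the arm can. A call with a gripper value outside its range is refused whole. The fingers move at their own pace and stop on an object; "newtons" is the grip in N (left out, the last holds). Time passes only in rows, so rows that do not move let the fingers close. It gives the time, the measured TCP pose, the force, the opening and the grip force at its end, in the units of the state.
- observe(): the state, without advancing time (a new reading comes with each control period).
- snapshot(name): name is "scene" or "side" or "wrist"; returns a dict with "color" (384x512x3 uint8, red, green, blue), "z_map" (384x512 float32, m along the optical axis (not along the pixel's ray), 0 where there is no reading), "K" (3x3 intrinsics, pixels), "D" ([k1, k2, p1, p2, k3] as OpenCV has them; the pictures are not rectified), "R" (3x3) and "t" (3): a world point X has camera coordinates R X + t. Camera axes: x right, y down, z forward; pixel columns grow to the right and rows downward; lengths in m; the calibration is good to about 2 mm. A picture is of the moment at which its call begins.
- sign_off(): hands the job in; it is judged then, once.
The state is a dict: "t": time; "joint_positions": joint angles; "qd": joint speeds; "joint_torque": joint torques, N m; "position": TCP position; "eef_rot": TCP orientation; "contact_force": force on the tool from outside, world axes, zero at the start; "wrist_torque": the same for the moment, N m; "width": finger opening in m; "gripper_force": force on a finger pad.
Only numpy, scipy, OpenCV 4.12 (cv2) and the standard library are available. Lean on these libraries where they do the work, as an engineer would, in place of code of your own. Each camera call takes 0.05 s, during which the arm holds its last target. There are 200 camera calls.

## Working session

There is one attempt and no reset: what is moved stays moved. The work goes in short steps, Python scripts to look and compute and a tool call to move; the robot and the scene stay as the last step left them, time stands still between calls to the robot, and variables do not carry over. Pictures are saved under pics/ and viewed, at most 10 in all, crops included, and the job is handed in when it is done.

Besides the shell and the picture viewer there is one more tool, called after "Call:" in YAML: its name, and indented under it one key for each argument. carry_out: Moves the arm, as the interface text tells. Its arguments: {"type":"object","properties":{"rows":{"type":"string"},"newtons":{"type":"number"}},"required":["rows"]}

```bash
mkdir -p pics; cat > h.py <<'E'
from station import *
import numpy as np, cv2
def pts(s):
    z=s["z_map"];h,w=z.shape
    v,u=np.mgrid[:h,:w]
    n=cv2.undistortPoints(np.stack([u,v],-1).reshape(-1,1,2).astype(np.float64),s["K"],s["D"]).reshape(h,w,2)
    P=np.concatenate([n*z[...,None],z[...,None]],-1)
    return (P-s["t"])@s["R"]   # R^T(P-t)
E
python3 - <<'E'
from h import *
ims=[]
for n in ("scene","side"):
    s=snapshot(n); np.savez(f"{n}.npz",**s); ims.append(s["color"][...,::-1])
    print(n,-s["R"].T@s["t"],s["R"][2])
    P=pts(s); ok=s["z_map"]>0
    hst,e=np.histogram(P[ok][:,2],bins=np.arange(-.02,.6,.01)); print([(round(a,2),int(b)) for a,b in zip(e,hst) if b>800])
    cv2.imwrite(f"pics/{n}.png",ims[-1])
print(observe())
E
```

```text
scene [1.16441739 0.010617   0.632165  ] [-0.72583987 -0.02117993 -0.68753756]
[(np.float64(-0.02), 2662), (np.float64(-0.01), 9306), (np.float64(0.0), 30413), (np.float64(0.01), 2052), (np.float64(0.02), 1238), (np.float64(0.03), 1472), (np.float64(0.04), 5047), (np.float64(0.05), 23811), (np.float64(0.06), 2753), (np.float64(0.07), 2383), (np.float64(0.08), 1081), (np.float64(0.09), 1126), (np.float64(0.1), 1118), (np.float64(0.11), 2519)]
side [0.48878578 0.4768697  0.71559877] [ 0.14705901 -0.59699833 -0.78864862]
[(np.float64(-0.02), 1514), (np.float64(-0.01), 11628), (np.float64(0.0), 22796), (np.float64(0.03), 854), (np.float64(0.04), 12220), (np.float64(0.05), 30014), (np.float64(0.06), 2799), (np.float64(0.07), 2153), (np.float64(0.11), 2265)]
{'t': 0.1, 'joint_positions': array([-1.33919485e+00,  2.17703519e-01,  1.61478381e+00,  2.14296513e-05,
        1.31133958e+00, -1.12182807e-01]), 'qd': array([-0.00250241, -0.00084556, -0.00379357,  0.00022357,  0.00033353,
        0.00138489]), 'joint_torque': array([ 5.08166086e-04, -3.98073113e+01, -3.04969096e+01, -1.02921088e-04,
        4.24428930e-03,  1.31568083e-05]), 'position': array([ 0.21052177, -0.58768224,  0.23007819]), 'eef_rot': array([-1.11575484e-03,  9.85262743e-01,  1.71044083e-01, -5.63286623e-05]), 'contact_force': array([ 0.64590053,  0.89761829, -0.50183814]), 'wrist_torque': array([-0.03926035, -0.03026917,  0.05190658]), 'gripper_force': 0.0, 'width': 0.08547310733150727}
```

View pics/scene.png

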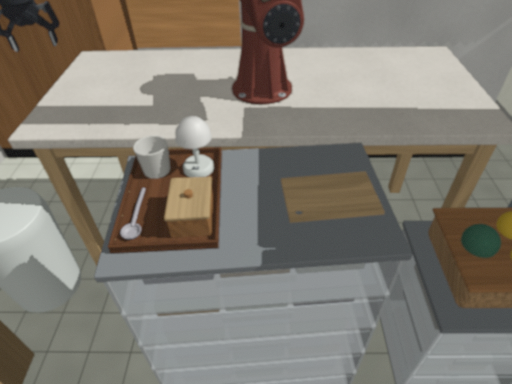

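View pics/side.png

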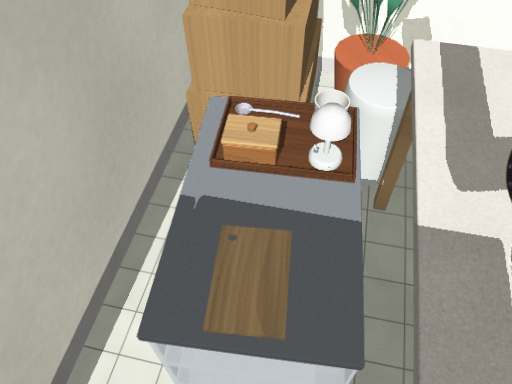

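The pictures show the board in the scene view at about (283–383, 172–222) with its hole at (297,212), and in the side view at (205–292, 226–338) with its hole at (233,237). The tray is on the robot's right (−y). The front edge is at rows ~262–275 in scene.

```bash
cat >> h.py <<'E'
def ray(s,uv,z):
    n=cv2.undistortPoints(np.array(uv,float).reshape(-1,1,2),s["K"],s["D"]).reshape(-1,2)
    d=np.c_[n,np.ones(len(n))]@s["R"]; c=-s["R"].T@s["t"]
    return c+d*((z-c[2])/d[:,2])[:,None]
def big(m):
    c,_=cv2.findContours(m.astype(np.uint8),cv2.RETR_EXTERNAL,cv2.CHAIN_APPROX_NONE)
    return max(c,key=cv2.contourArea)
def rect(P): # oriented rectangle of xy points, mm
    (c,sz,a)=cv2.minAreaRect((P[:,:2]*1000).astype(np.float32)); return np.round(c,1),np.round(sz,1),round(a,2)
def board(s,zt,box):
    hsv=cv2.cvtColor(s["color"],cv2.COLOR_RGB2HSV); P=pts(s)
    m=(hsv[...,1]>70)&(abs(P[...,2]-zt)<.03)&(P[...,1]>box[0])&(P[...,0]>box[1])&(P[...,0]<box[2])
    c=big(m).reshape(-1,2)
    return ray(s,c,zt+.008),c
E
python3 - <<'E'
from h import *
for n in ("scene","side"):
    s=dict(np.load(n+".npz")); P=pts(s); ok=s["z_map"]>0
    hsv=cv2.cvtColor(s["color"],cv2.COLOR_RGB2HSV)
    top=ok&(abs(P[...,2]-.05)<.025)&(hsv[...,1]<70)&(hsv[...,2]<150)&(P[...,0]>.2)
    c=big(top); f=np.zeros(top.shape,np.uint8); cv2.drawContours(f,[c],-1,1,-1)
    zt=np.median(P[top&(f>0)][:,2]); print(n,"ztop",zt,np.percentile(P[top&(f>0)][:,2],[5,95]))
    Q=ray(s,c.reshape(-1,2),zt); print("top rect",rect(Q), "hull", np.round(cv2.approxPolyDP(cv2.convexHull((Q[:,:2]*1000).astype(np.float32)),8,True).reshape(-1,2),0).tolist())
    # front edge fit: x-max contour points per y
    B,cb=board(s,zt,(-.05,.3,1.2)); print("board",rect(B),np.round(cv2.boxPoints(cv2.minAreaRect((B[:,:2]*1000).astype(np.float32)))).tolist(), cb.min(0),cb.max(0))
    tr=ok&(hsv[...,1]>70)&(P[...,2]>.03)&(P[...,2]<.2)&(P[...,1]<.0)&(P[...,0]>.3)
    print("tray ymax/x", np.percentile(P[tr],[1,99],axis=0).round(3).tolist())
E
```

```text
scene ztop 0.050865702259359276 [0.04371036 0.05280014]
top rect (array([586.2, -24.1]), array([371.9, 597. ]), 4.77) hull [[377.0, 255.0], [428.0, -335.0], [786.0, -305.0], [794.0, -291.0], [745.0, 280.0], [722.0, 287.0]]
board (array([580.3, 150.4]), array([135. , 199.7]), 6.35) [[502.0, 242.0], [524.0, 44.0], [658.0, 59.0], [636.0, 257.0]] [281 172] [383 221]
tray ymax/x [[0.426, -0.299, 0.055], [0.729, -0.088, 0.121]]
side ztop 0.05039539011783056 [0.04808409 0.05236751]
top rect (array([569.5,  91.1]), array([359.1, 384.1]), 4.97) hull [[408.0, -116.0], [754.0, 0.0], [730.0, 293.0], [380.0, 266.0]]
board (array([576.8, 155.1]), array([129.6, 202.1]), 6.44) [[501.0, 248.0], [524.0, 47.0], [653.0, 62.0], [630.0, 263.0]] [203 225] [291 339]
tray ymax/x [[0.426, -0.296, 0.053], [0.723, -0.081, 0.12]]
```

Call:
carry_out:
  rows: "1 0 0 -4 0 0 0; 1 3.15 -4.04 0 0 0 0; 1 3.15 -4.04 0 0 0 0; 1 3.15 -4.04 0 0 0 0; 1 3.15 -4.04 0 0 0 0; 1 3.15 -4.04 0 0 0 0; 1 3.15 -4.04 0 0 0 0; 1 3.15 -4.04 0 0 0 0; 1 3.15 -4.04 0 0 0 0; 1 3.15 -4.04 0 0 0 0"

```text
t: 1.35
position: [0.355, -0.1488, 0.271]
eef_rot: [-0.0, 0.985, 0.171, 0.0]
contact_force: [1.5, 0.9, -0.4]
width: 0.0853
gripper_force: 0.0
```

Call:
carry_out:
  rows: "1 3.15 -4.04 0 0 0 0; 1 3.15 -4.04 0 0 0 0; 1 3.15 -4.04 0 0 0 0; 1 3.15 -4.04 0 0 0 0; 1 3.15 -4.04 0 0 0 0; 1 3.15 -4.04 0 0 0 0; 1 0 0 0 0 0 7.5; 1 0 0 0 0 0 7.4; 1 0 0 0 0 0 0"

```text
t: 2.48
position: [0.4509, 0.1415, 0.2707]
eef_rot: [0.0, 0.999, 0.043, -0.001]
contact_force: [0.7, -0.3, -0.7]
width: 0.0855
gripper_force: 0.0
```

```bash
cat >> h.py <<'E'
def pose():
    from scipy.spatial.transform import Rotation as Ro
    o=observe(); w,x,y,z=o["eef_rot"]; R=Ro.from_quat([x,y,z,w]).as_matrix()
    print("t",round(o["t"],2),"pos",o["position"].round(4),"xang",round(np.degrees(np.arctan2(R[1,0],R[0,0])),2),"z",R[:,2].round(3),"F",o["contact_force"].round(1)); return o,R
def fit(Q):
    # x = a + b*y robust
    vx,vy,x0,y0=cv2.fitLine((Q[:,:2]*1000).astype(np.float32),cv2.DIST_HUBER,0,.01,.01).ravel()
    b=vx/vy; return round(x0-b*y0,1),round(np.degrees(np.arctan(-b)),2)
E
python3 - <<'E'
from h import *
pose()
for n in ("scene","side"):
    s=dict(np.load(n+".npz"))
    g=cv2.cvtColor(s["color"],cv2.COLOR_RGB2GRAY).astype(float)
    # sample brightness along the drawer normal, at several y, on plane z=.0505
    th=np.radians(4.85); nx=np.array([np.cos(th),np.sin(th)]); tx=np.array([-nx[1],nx[0]])
    d=np.arange(320,400,4.)/1000; 
    for name,o in (("front",np.array([.399,0])),):
      for y in (-.25,-.05,.05,.12,.2):
        X=np.c_[(o+tx*y)+d[:,None]*nx,np.full(len(d),.0503)]
        uv=cv2.projectPoints(X,cv2.Rodrigues(s["R"])[0],s["t"],s["K"],s["D"])[0].reshape(-1,2)
        v=cv2.remap(g.astype(np.float32),uv[:,0].astype(np.float32)[None],uv[:,1].astype(np.float32)[None],cv2.INTER_LINEAR)[0]
        print(n,y,v.astype(int).tolist())
E
```

```text
t 2.48 pos [0.4509 0.1415 0.2707] xang 4.91 z [-0.001 -0.    -1.   ] F [ 0.7 -0.3 -0.7]
scene -0.25 [134, 134, 134, 134, 134, 134, 134, 133, 134, 126, 98, 90, 112, 141, 146, 147, 146, 146, 148, 146]
scene -0.05 [135, 134, 135, 134, 134, 134, 134, 135, 135, 127, 100, 90, 99, 105, 113, 140, 144, 143, 143, 145]
scene 0.05 [78, 79, 79, 79, 79, 78, 79, 77, 78, 83, 81, 80, 100, 117, 120, 130, 145, 146, 145, 145]
scene 0.12 [79, 79, 79, 79, 78, 79, 79, 78, 79, 83, 82, 79, 96, 120, 120, 127, 144, 146, 146, 146]
scene 0.2 [78, 78, 78, 77, 78, 79, 78, 79, 78, 84, 81, 80, 86, 98, 96, 97, 97, 96, 97, 97]
side -0.25 [145, 144, 145, 145, 146, 145, 143, 144, 145, 142, 143, 142, 143, 143, 140, 142, 144, 124, 110, 101]
side -0.05 [145, 145, 143, 145, 145, 147, 144, 143, 146, 174, 226, 148, 136, 136, 135, 135, 131, 132, 133, 134]
side 0.05 [81, 81, 81, 79, 83, 83, 82, 83, 83, 134, 229, 230, 231, 222, 134, 134, 133, 134, 133, 133]
side 0.12 [81, 80, 82, 81, 81, 81, 82, 82, 82, 124, 190, 221, 228, 228, 229, 229, 142, 133, 132, 132]
side 0.2 [80, 81, 81, 82, 80, 81, 80, 80, 82, 113, 226, 227, 179, 228, 227, 227, 226, 226, 138, 127]
```

Call:
carry_out:
  rows: "1 0 0 5 0 0 0; 1 0 0 5 0 0 0; 1 0 0 5 0 0 0; 1 0 0 4 0 0 0; 1 0 0 1 0 0 0; 1 0 0 0.5 0 0 0; 1 0 0 0 0 0 0"

```text
t: 3.35
position: [0.4527, 0.1415, 0.0677]
eef_rot: [-0.0, 0.999, 0.042, 0.001]
contact_force: [0.0, -0.1, 0.8]
width: 0.0854
gripper_force: 0.0
```

Call:
carry_out:
  rows: "1 0 0 0.4 0 0 0; 1 0 0 0.3 0 0 0; 1 0 0 0.1 0 0 0; 1 0 0 0 0 0 0"

```text
t: 3.85
position: [0.4512, 0.1414, 0.0583]
eef_rot: [0.0, 0.999, 0.042, -0.0]
contact_force: [-0.6, -0.1, 0.2]
width: 0.0856
gripper_force: 0.0
```

Call:
carry_out:
  rows: "1 0 0 0.2 0 0 0; 1 0 0 0 0 0 0"

```text
t: 4.1
position: [0.4511, 0.1414, 0.0561]
eef_rot: [0.0, 0.999, 0.042, -0.0]
contact_force: [-0.1, 0.3, 0.3]
width: 0.0854
gripper_force: 0.0
```

Call:
carry_out:
  rows: "1 0 0 0.2 0 0 0; 1 0 0 0 0 0 0"

```text
t: 4.35
position: [0.4511, 0.1413, 0.0541]
eef_rot: [0.0, 0.999, 0.042, -0.0]
contact_force: [0.0, -0.1, -0.1]
width: 0.0855
gripper_force: 0.0
```

Call:
carry_out:
  rows: "1 0 0 0.2 0 0 0; 1 0 0 0 0 0 0"

```text
t: 4.6
position: [0.4511, 0.1413, 0.0521]
eef_rot: [0.0, 0.999, 0.042, -0.0]
contact_force: [-0.5, -0.1, 0.2]
width: 0.0852
gripper_force: 0.0
```

Call:
carry_out:
  rows: "1 0 0 0.2 0 0 0; 1 0 0 0 0 0 0"

```text
t: 4.85
position: [0.4511, 0.1413, 0.0501]
eef_rot: [0.0, 0.999, 0.042, -0.0]
contact_force: [-0.5, 0.9, -0.1]
width: 0.0852
gripper_force: 0.0
```

Call:
carry_out:
  rows: "1 0 0 0.2 0 0 0; 1 0 0 0.2 0 0 0; 1 0 0 0 0 0 0"

```text
t: 5.22
position: [0.451, 0.1413, 0.046]
eef_rot: [0.0, 0.999, 0.042, -0.0]
contact_force: [-0.6, 0.1, -0.5]
width: 0.0857
gripper_force: 0.0
```

```bash
python3 - <<'E'
from h import *
pose()
s=snapshot("scene"); c=s["color"][140:250,240:410,::-1]
s2=snapshot("side"); d=s2["color"][200:350,170:380,::-1]
a=cv2.resize(c,None,fx=4,fy=4)[:,:680]; b=cv2.resize(d,None,fx=2.6,fy=2.6)
cv2.imwrite("pics/a.png",a); cv2.imwrite("pics/b.png",b)
E
```

```text
t 5.22 pos [0.451  0.1413 0.046 ] xang 4.8 z [-0.001 -0.    -1.   ] F [-0.6  0.1 -0.5]
```

View pics/a.png

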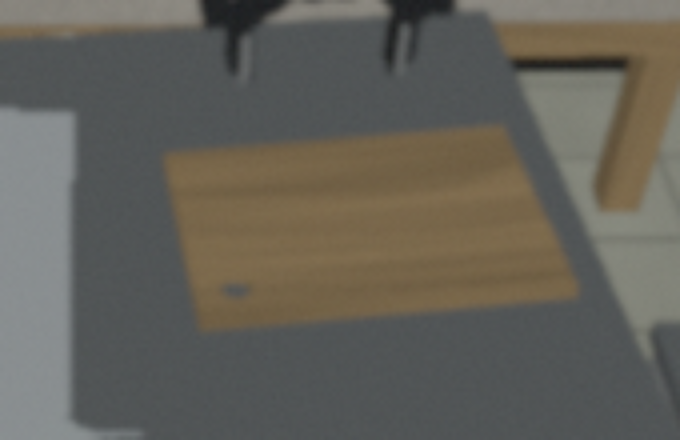

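The crop shows both open fingertips, at (240,78) and (400,73), just behind the board's rear edge, centred on it. They have not touched the top yet, so the open tips must sit behind the TCP. I'll continue down.

Call:
carry_out:
  rows: "1 0 0 0.2 0 0 0; 1 0 0 0.1 0 0 0; 1 0 0 0 0 0 0"

```text
t: 5.7
position: [0.4511, 0.1413, 0.0432]
eef_rot: [0.0, 0.999, 0.042, -0.0]
contact_force: [0.6, 0.4, -0.6]
width: 0.0855
gripper_force: 0.0
```

Call:
carry_out:
  rows: "1 0 0 0.1 0 0 0; 1 0 0 0.1 0 0 0; 1 0 0 0 0 0 0"

```text
t: 6.08
position: [0.4511, 0.1413, 0.0412]
eef_rot: [0.0, 0.999, 0.042, -0.0]
contact_force: [0.5, -0.5, 0.8]
width: 0.085
gripper_force: 0.0
```

Call:
carry_out:
  rows: "1 0 0 0.1 0 0 0; 1 0 0 0 0 0 0"

```text
t: 6.32
position: [0.4512, 0.1414, 0.0402]
eef_rot: [-0.0, 0.999, 0.042, -0.0]
contact_force: [0.1, 0.5, 1.4]
width: 0.0853
gripper_force: 0.0
```

Call:
carry_out:
  rows: "1 0 0 0.1 0 0 0; 1 0 0 0 0 0 0"

```text
t: 6.58
position: [0.4512, 0.1414, 0.0392]
eef_rot: [0.0, 0.999, 0.042, -0.0]
contact_force: [0.0, -0.2, 0.4]
width: 0.0855
gripper_force: 0.0
```

Call:
carry_out:
  rows: "1 0 0 0.1 0 0 0; 1 0 0 0 0 0 0"

```text
t: 6.82
position: [0.4512, 0.1413, 0.0382]
eef_rot: [0.0, 0.999, 0.042, -0.0]
contact_force: [-0.1, -0.1, 0.5]
width: 0.0852
gripper_force: 0.0
```

Call:
carry_out:
  rows: "1 0 0 0.1 0 0 0; 1 0 0 0 0 0 0"

```text
t: 7.08
position: [0.4512, 0.1413, 0.0372]
eef_rot: [0.0, 0.999, 0.042, -0.0]
contact_force: [-0.3, 1.2, 0.1]
width: 0.0853
gripper_force: 0.0
```

Call:
carry_out:
  rows: "1 0 0 0.1 0 0 0; 1 0 0 0 0 0 0"

```text
t: 7.32
position: [0.4514, 0.1414, 0.0369]
eef_rot: [0.0, 0.999, 0.042, -0.0]
contact_force: [-0.9, 0.0, 5.0]
width: 0.0854
gripper_force: 2.5
```

Call:
carry_out:
  rows: "1 0 0 0.1 0 0 0; 1 0 0 0 0 0 0"

```text
t: 7.58
position: [0.4514, 0.1414, 0.0368]
eef_rot: [0.0, 0.999, 0.042, -0.001]
contact_force: [-5.7, -1.3, 12.8]
width: 0.0855
gripper_force: 6.3
```

Call:
carry_out:
  rows: "1 0 0 -0.42 0 0 0; 1 1.5 0 0 0 0 0; 1 1.5 0 0 0 0 0; 1 1 0 0 0 0 0; 1 0.5 0 0 0 0 0; 1 0.5 0 0 0 0 0; 1 0.5 0 0 0 0 0; 1 0.5 0 0 0 0 0; 1 0.5 0 0 0 0 0; 1 0 0 0 0 0 0"

```text
t: 8.82
position: [0.5168, 0.1469, 0.0397]
eef_rot: [-0.0, 0.999, 0.042, 0.001]
contact_force: [0.3, -0.8, -0.0]
width: 0.0851
gripper_force: 0.0
```

Call:
carry_out:
  rows: "1 0.8 0 0 0 0 0; 1 1 0 0 0 0 0; 1 1 0 0 0 0 0; 1 1 0 0 0 0 0; 1 1 0 0 0 0 0; 1 0.7 0 0 0 0 0; 1 0.5 0 0 0 0 0; 1 0 0 0 0 0 0"

```text
t: 9.82
position: [0.5766, 0.1519, 0.0396]
eef_rot: [-0.0, 0.999, 0.042, 0.001]
contact_force: [-0.2, 0.5, -0.4]
width: 0.0853
gripper_force: 0.0
```

```bash
cat > m.py <<'E'
from h import *
def meas(tag):
    o,R=pose()
    th=np.radians(4.85); n=np.array([np.cos(th),np.sin(th)]); t=np.array([-n[1],n[0]])
    print("tcp n,t",round(o["position"][:2]@n*1000,1),round(o["position"][:2]@t*1000,1))
    for k in ("scene","side"):
        s=snapshot(k); B,c=board(s,.0503,(.02,.5,.85)); U=np.c_[B[:,:2]@n,B[:,:2]@t]*1000
        lo,hi=np.percentile(U[:,1],[0,100]); mid=(U[:,1]>lo+25)&(U[:,1]<hi-25)
        for nm,sg in (("front",1),("back",-1)):
            q=U[mid&(sg*(U[:,0]-np.median(U[mid,0]))>0)]; q=q[abs(q[:,0]-np.median(q[:,0]))<12]
            p=np.polyfit(q[:,1],q[:,0],1); print(k,nm,"n at mid",round(np.polyval(p,(lo+hi)/2),1),"skew deg",round(-np.degrees(np.arctan(p[0])),2),"overhang",round(np.polyval(p,(lo+hi)/2)-754.6,1),"t",lo.round(0),hi.round(0))
        cv2.imwrite(f"pics/{tag}_{k}.png",s["color"][...,::-1])
E
python3 -c "
from m import *
meas('p1')"
```

```text
t 9.82 pos [0.5766 0.1519 0.0396] xang 4.8 z [ 0.001  0.    -1.   ] F [-0.2  0.5 -0.4]
tcp n,t 587.4 102.6
scene front n at mid 732.1 skew deg -0.13 overhang -22.5 t -1.0 199.0
scene back n at mid 600.3 skew deg 0.15 overhang -154.3 t -1.0 199.0
side front n at mid 727.5 skew deg -0.12 overhang -27.1 t 3.0 205.0
side back n at mid 615.5 skew deg 9.3 overhang -139.1 t 3.0 205.0
```

Call:
carry_out:
  rows: "1 0.7 0 0 0 0 0; 1 1 0 0 0 0 0; 1 1 0 0 0 0 0; 1 1 0 0 0 0 0; 1 1 0 0 0 0 0; 1 0.8 0 0 0 0 0; 1 0.4 0 0 0 0 0; 1 0.2 0 0 0 0 0; 1 0 0 0 0 0 0"

```text
t: 11.05
position: [0.6367, 0.1569, 0.0396]
eef_rot: [0.0, 0.999, 0.042, 0.0]
contact_force: [-0.9, -0.2, 0.2]
width: 0.0851
gripper_force: 0.2
```

```bash
python3 - <<'E'
from m import *
meas('p2')
a=cv2.imread('pics/p2_scene.png')[130:300,220:430]; cv2.imwrite('pics/p2c.png',cv2.resize(a,None,fx=3.5,fy=3.5))
# edge position beside the board, in both views
th=np.radians(4.85); n=np.array([np.cos(th),np.sin(th)]); t=np.array([-n[1],n[0]])
for k in ("scene","side"):
    s=snapshot(k); g=cv2.cvtColor(s["color"],cv2.COLOR_RGB2GRAY).astype(np.float32); d=np.arange(.740,.772,.002)
    for y in (-.10,-.03,.22,.24):
        X=np.c_[d[:,None]*n+t*y,np.full(len(d),.0503)]
        uv=cv2.projectPoints(X,cv2.Rodrigues(s["R"])[0],s["t"],s["K"],s["D"])[0].astype(np.float32)
        print(k,y,cv2.remap(g,uv[:,:,0].T.copy(),uv[:,:,1].T.copy(),1)[0].astype(int).tolist())
E
```

```text
t 11.05 pos [0.6367 0.1569 0.0396] xang 4.8 z [ 0.  0. -1.] F [-0.9 -0.2  0.2]
tcp n,t 647.7 102.5
scene front n at mid 790.4 skew deg -0.25 overhang 35.8 t -1.0 199.0
scene back n at mid 660.4 skew deg 0.09 overhang -94.2 t -1.0 199.0
side front n at mid 787.5 skew deg -0.36 overhang 32.9 t 3.0 205.0
side back n at mid 684.6 skew deg 11.88 overhang -70.0 t 3.0 205.0
scene -0.1 [149, 149, 149, 149, 149, 148, 147, 140, 124, 109, 102, 100, 102, 108, 114, 116, 120]
scene -0.03 [88, 89, 89, 89, 89, 89, 91, 93, 93, 92, 91, 91, 98, 109, 114, 116, 119]
scene 0.22 [90, 89, 89, 89, 90, 89, 91, 94, 94, 95, 103, 113, 121, 127, 125, 125, 126]
scene 0.24 [89, 89, 89, 89, 90, 90, 90, 90, 88, 89, 88, 88, 89, 89, 90, 90, 89]
side -0.1 [95, 95, 87, 89, 94, 92, 93, 92, 86, 85, 92, 96, 97, 97, 99, 99, 99]
side -0.03 [56, 52, 53, 54, 54, 53, 54, 52, 52, 50, 63, 86, 85, 75, 62, 56, 61]
side 0.22 [85, 86, 86, 87, 86, 85, 85, 144, 232, 242, 243, 242, 242, 241, 227, 200, 232]
side 0.24 [240, 240, 240, 240, 240, 240, 241, 240, 239, 240, 240, 240, 240, 239, 238, 217, 202]
```

View pics/p2c.png

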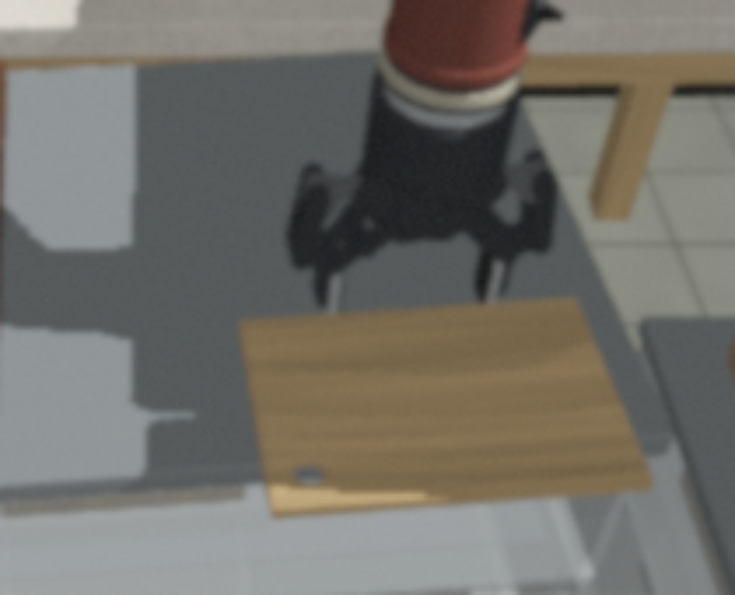

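The board sticks out over the edge, square to it (within ~0.3°), by about 34 mm. The fingers are behind it at (330,305) and (492,298). I'll push 6 mm more, then back off and rise.

Call:
carry_out:
  rows: "1 0.2 0 0 0 0 0; 1 0.3 0 0 0 0 0; 1 0.1 0 0 0 0 0; 1 0 0 0 0 0 0; 1 -0.5 0 0 0 0 0; 1 -2 0 0 0 0 0; 1 -4 0 0 0 0 0; 1 0 0 -4 0 0 0; 1 0 0 -5 0 0 0; 1 0 0 -5 0 0 0"

```text
t: 12.5
position: [0.5773, 0.1519, 0.1806]
eef_rot: [0.0, 0.999, 0.042, 0.0]
contact_force: [0.5, -0.0, 0.4]
width: 0.0854
gripper_force: 0.0
```

Call:
carry_out:
  rows: "1 -4 0 -5 0 0 0; 1 -5 0 -2 0 0 0; 1 0 0 0 0 0 0; 1 0 0 0 0 0 0"

```text
t: 13.0
position: [0.4894, 0.1445, 0.2483]
eef_rot: [-0.0, 0.999, 0.042, 0.001]
contact_force: [0.2, 0.3, -1.1]
width: 0.0852
gripper_force: 0.0
```

```bash
python3 - <<'E'
from m import *
meas('p3')
E
```

```text
t 13.0 pos [0.4894 0.1445 0.2483] xang 4.8 z [ 0.001  0.    -1.   ] F [ 0.2  0.3 -1.1]
tcp n,t 499.8 102.6
scene front n at mid 796.7 skew deg -0.23 overhang 42.1 t -1.0 199.0
scene back n at mid 666.4 skew deg -0.29 overhang -88.2 t -1.0 199.0
side front n at mid 793.7 skew deg -0.34 overhang 39.1 t 3.0 205.0
side back n at mid 664.8 skew deg 0.07 overhang -89.8 t 3.0 205.0
```

View pics/p3_side.png

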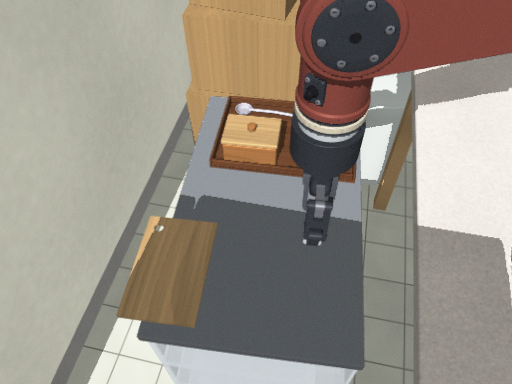

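The side view shows the board at (120–216, 217–325), flat and overhanging the front edge by about 40 mm. The tray is where it was and the gripper is clear.

```bash
python3 -c "
from station import *
print(sign_off())"
```

```text
the job is handed in; nothing more can be done
None
```

The board now sticks out about 40 mm over the front edge, square to it within about 0.3°; the tray and its things were left alone, the gripper is clear, and the job is handed in.

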